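Open the sprung compass case and set the compass out on its coaster

ROBOT

A 6-joint arm with a two-finger parallel gripper is mounted at the origin on the work surface. World frame = base frame: x ahead of the robot, y to its left, z up, the work surface at z = 0. Lengths are in m, angles in rad, forces in N, time in s.
With the tool pointing down it reaches from about 0.325 to 0.875 m from the base axis. Payload 4.4 kg.
Tool frame: the origin (TCP) lies at the very end of the fingers, on their centre line; the grasp point (between the pads) lies 19 mm behind it; y points along the fingers, x is the direction in which the jaws open and shut, and the axes are right-handed (so a half turn about y gives the same grasp; the last joint's range is limited). The gripper opens to 85 mm and grips with 20 to 120 N. Pads are 22 mm wide; open, the fingers measure 114 mm over their backs; the gripper's body (76 mm by 85 mm) begins 54 mm behind the grasp point. The pads swing forward as they close: fully open they stand 13 mm farther back than shut.
Start: joints at [-1.458, 0.207, 1.542, -0, 1.393, -0.15], TCP at [0.15, -0.555, 0.231] pointing down, gripper open.
Joint ranges: [-2.73, 2.73], [-0.86, 2.22], [0.23, 2.46], [-1.11, 4.25], [0.08, 2.63], [-2.82, 2.82]. Speed limits (rad/s): [2.79, 2.79, 3.14, 3.14, 3.14, 3.14].

INTERFACE

Orientations are given as a rotation vector (axis times angle).
In Python, from workcell import readout, cams, manip gives the robot as it stands.
- The arm moves only by the shell command python3 -m handwheel 'ROWS' [FORCE]. ROWS is JSON, a list that holds one entry, the list of rows, each a list of 7 numbers: the shift along the tool's x, y, z in units of 30 mm (1.0 is 30 mm), then the turn, a rotation vector about the tool's x, y, z in rad, then the closure, from -1 (fully open) to 1 (shut). A call has 1 to 20 rows; each row is the pose to reach, as a shift and turn from the pose commanded when the call began, along the tool's axes at that moment; what a row does not reach only later rows make up. A row lasts 1/8 s, in which the tool goes at most 62.5 mm and 10.7 degrees, less where a joint would pass 70% of its speed; a pose out of reach is approached as far as the arm can. A call with a gripper value outside its range is refused whole. The fingers move at their own pace and stop on an object; FORCE is the grip in N (left out, the last holds). Time passes only in rows, so rows that repeat a pose let the fingers close. It gives the time, the measured TCP pose, the force and the opening at its end, in the units of the state.
- readout.sense(): the state, without advancing time (a new reading comes with each control period).
- cams.grab_frame(name): name is "side" or "top" or "wrist"; returns (picture, depth): 420x560x3 uint8, red, green, blue; 420x560 float32, m along the optical axis (not along the pixel's ray), 0 where there is no reading.
- cams.calibration(name): a dict with "intrinsics" (3x3 intrinsics, pixels), "R" (3x3) and "t" (3): a world point X has camera coordinates R X + t; the wrist camera has in their place "mount" (4x4, takes a point from camera to tool coordinates, whose origin is the TCP and whose axes are the tool frame's). Camera axes: x right, y down, z forward; pixel columns grow to the right and rows downward; lengths in m; the calibration is good to about 2 mm. A picture is of the moment at which its call begins: read the wrist's pose just before it. calibration takes no time and is no camera call.
- manip.close_job(): hands the job in, once; it reports no verdict.
The state is a dict: "time": time; "joint_pos": joint angles; "qvel": joint speeds; "joint_efforts": joint torques, N m; "eef_pos": TCP position; "eef_rot": TCP orientation; "contact_force": force on the tool from outside, world axes, zero at the start; "moment": the same for the moment, N m; "gripper_width": opening from 0.0 (shut) to 1.0 (fully open).
Only numpy, scipy, OpenCV 4.12 (cv2) and the standard library are available. Lean on these libraries where they do the work, as an engineer would, in place of code of your own. Each camera call takes 0.05 s, during which the arm holds its last target. There are 200 camera calls.

TASK

Press the red button in the lid of the blue instrument case to free its spring lid, and ease the lid up and back with your fingertip until it rests wide open, never letting it fly open. Then take the white hand-bearing compass out of the case and set it down, not dropped, in the middle of the wooden coaster with its orange sight facing the coaster's red mark. Let go of it, and leave the other things on the table where they are.

Things in the scene. Friction and masses are not known exactly. Their poses are not given: they have to be found in the camera images.
- case_hinge (a point): Middle of the blue case's hinge line, at the upper edge of its far wall, 50 mm above the table. The case is a fixed open tray 120 (its x) by 190 (its y) by 50 mm high, walls and floor 5 mm; its centre is 60 mm along -x from here. Axes are the case's and do not turn with the lid: y along the hinge, z up, -x to the front edge with the button, roughly towards the robot.
- lid (a joint): Lid angle in rad: 0 shut, 1.75 at its stop, 10 degrees beyond upright, where it stays by itself. A spring drives it open: 4 N at the button when shut, easing to almost nothing at the stop; left free it flies open at several rad/s. A fingertip must stay on its outside and give way up and back with it until past upright (1.6 rad), never faster than about 2 rad/s.
- lid_edge (a point): Middle of the lid's front edge, on its upper face, 120 mm from the hinge line; moves with the lid, z square to the lid. The lid is a flat blue plate 120 x 190 x 10 mm lying on the tray when shut (top 60 mm above the table); this edge rises and goes back over the hinge. A small steel hook hangs in front of it, 13 mm out and 34 mm down.
- catch (a joint): Travel of the red button into the lid in m, 0 out, 0.0045 in. Pressed square to the lid (straight down while shut); spring 1.5 N at the start, 4.7 N fully in. Beyond about 3 mm the hook lets go of the case. The lid spring is then stronger than the button's, so the lid pushes up against the finger and rises only as the finger gives way. There is no other way to open the lid.
- catch_top (a point): Centre of the top face of the red button, a disc of 24 mm diameter standing 6 mm above the upper face of the lid, 102 mm from the hinge line and midway along it; 66 mm above the table while shut. Moves with the button and the lid; z is square to the lid.
- compass_center (a point): Centre, half-way up, of the hand-bearing compass: a loose white disc 52 mm across, 36 mm high, about 130 g, lying flat, dark face up, on the case floor under the lid. An orange sight 12 mm wide sticks out along its -x to 39 mm from the axis, 14 to 36 mm above the underside. z up. Grip it across the disc, along its y. In the case its -x is within 0.4 rad of the case's -x.
- compass_sight (a point): Point in the compass's orange sight, 34 mm from the compass's axis along its -x, half-way up the disc.
- compass: The same compass; origin at the centre of its underside, axes as for compass_center.
- coaster_top (a point): Centre of the upper face of the wooden coaster, a fixed round disc of 110 mm diameter and 10 mm height. Its red mark lies along -x. z up.
- coaster_mark (a point): Centre of the red mark, an 18 x 8 mm bar on top of the coaster pointing out from its middle, 44 mm from the coaster's centre along its -x.
- caddy: Stainless steel tea caddy with twist cap, 80 mm diameter, 117 mm high; bystander. Origin under its centre.
- sharpener: Black pencil sharpener, 26 x 16 x 13 mm; bystander. Origin under its centre.
- eraser: White eraser, 45 x 22 x 13 mm; bystander. Origin under its centre.
- mug: Blue mug, 80 mm diameter, 90 mm high; bystander. Origin under its centre.
- notebook: Green notebook, 143 x 105 x 16 mm, lying flat; bystander. Origin under its centre.
- ruler: Clear parallel ruler, 50 x 280 x 8 mm, lying flat; bystander. Origin under its centre.
- jar: Small jar with white cap, 56 mm diameter, 75 mm high; bystander. Origin under its centre.

How it is judged:
By the outcome, as a careful person would: the job done as asked, in the order asked, and still so for the second after the job is handed in, with the robot touching nothing.
It also fails if it takes over 67 s, if anything falls off the work surface, if the arm or the gripper's body presses on something with over 40 N, if the wrist force passes 120 N, or if a joint passes its speed limit or range.

## Working session

There is one attempt and no reset: what is moved stays moved. The work goes in short steps, Python scripts to look and compute and a shell command to move; the robot and the scene stay as the last step left them, time stands still between calls to the robot, and variables do not carry over. Pictures are saved under pics/ and viewed, about 8 in all and at most 12, crops included, and the job is handed in when it is done.

```bash
mkdir -p pics; ls; cat > h.py <<'E'
import numpy as np, cv2
from workcell import readout, cams, manip
from scipy.spatial.transform import Rotation as Ro
def grab(n):
    s=readout.sense(); p,d=cams.grab_frame(n); c=cams.calibration(n)
    K=np.array(c["intrinsics"])
    if "mount" in c:
        T=np.eye(4);T[:3,:3]=Ro.from_rotvec(s["eef_rot"]).as_matrix();T[:3,3]=s["eef_pos"]
        M=T@np.array(c["mount"])
    else:
        R=np.array(c["R"]);M=np.eye(4);M[:3,:3]=R.T;M[:3,3]=-R.T@np.array(c["t"])
    v,u=np.mgrid[:420,:560]
    P=np.stack([(u-K[0,2])/K[0,0]*d,(v-K[1,2])/K[1,1]*d,d],-1)
    W=P@M[:3,:3].T+M[:3,3]; W[d==0]=np.nan
    return p,d,W,K,M
def save(n,p): cv2.imwrite("pics/"+n+".png",p[...,::-1])
E
python3 - <<'E'
from h import *
s=readout.sense();print({k:np.round(v,3).tolist() for k,v in s.items()})
print(Ro.from_rotvec(s["eef_rot"]).as_matrix().round(2))
for n in("top","side"):
    p,d,W,K,M=grab(n);save(n,p);np.save(n+"W.npy",W);np.save(n+"p.npy",p);print(M.round(2))
a=cv2.imread("pics/top.png");b=cv2.imread("pics/side.png")
E
```

```text
pics
{'time': 0.0, 'joint_pos': [-1.458, 0.207, 1.543, 0.0, 1.393, -0.15], 'qvel': [-0.001, 0.002, 0.0, 0.001, 0.001, -0.001], 'joint_efforts': [0.0, -38.304, -29.16, -0.0, 0.011, -0.0], 'eef_pos': [0.15, -0.554, 0.23], 'eef_rot': [-1.321, 1.014, -1.011], 'contact_force': [0.672, 0.399, -0.434], 'moment': [-0.023, 0.004, -0.037], 'gripper_width': 1.0}
[[ 0.26 -0.    0.97]
 [-0.97  0.    0.26]
 [-0.   -1.    0.  ]]
[[-0.   -1.    0.06  0.49]
 [-1.    0.   -0.   -0.03]
 [ 0.   -0.06 -1.    1.88]
 [ 0.    0.    0.    1.  ]]
[[ 0.97 -0.13  0.2   0.35]
 [-0.24 -0.59  0.77 -0.86]
 [ 0.02 -0.8  -0.6   0.75]
 [ 0.    0.    0.    1.  ]]
```

View pics/top.png

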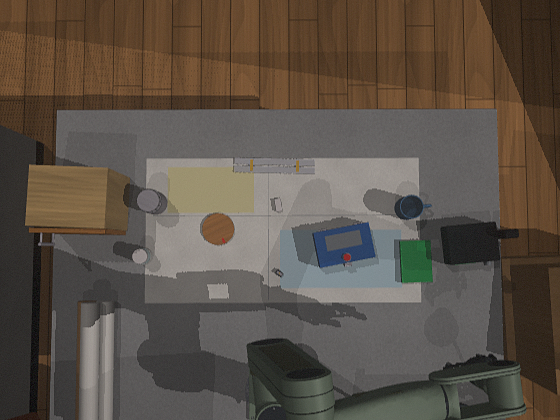

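View pics/side.png

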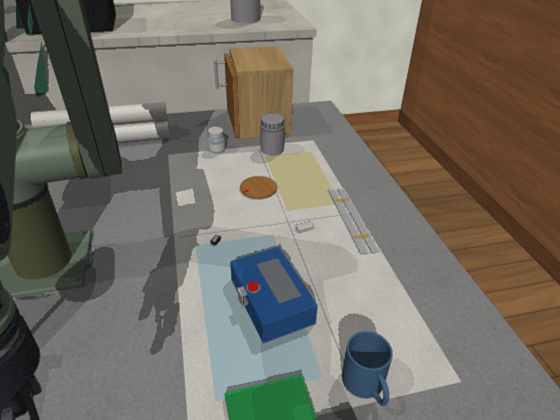

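The top view shows the case at about (345,245) with its button at (347,257), and the coaster at (217,229) with its mark near (224,240). The side view shows the case clear of its neighbours, with the button at (253,287).

```bash
cat > m.py <<'E'
from h import *
for n in("top","side"):
    W=np.load(n+"W.npy");p=np.load(n+"p.npy");h=cv2.cvtColor(p,cv2.COLOR_RGB2HSV).astype(int)
    H,S,V=h[...,0],h[...,1],h[...,2]; Z=W[...,2]
    red=((H<6)|(H>174))&(S>150)&(V>70)
    ok=(W[...,0]>.2)&(W[...,0]<.9)
    for nm,m in(("button",red&(Z>.045)&(Z<.085)),("mark",red&(Z<.03)),("lid",(H>100)&(H<125)&(S>120)&(Z>.05)&(Z<.075)&(W[...,1]<0)&ok),("coaster",(H>4)&(H<18)&(S>100)&(Z>0.003)&(Z<.02))):
        m=m&ok
        k,l,st,c=cv2.connectedComponentsWithStats(m.astype(np.uint8))
        if k<2: print(n,nm,"none");continue
        i=1+np.argmax(st[1:,4]);q=W[l==i]
        r=cv2.minAreaRect((q[:,:2]*1000).astype(np.float32))
        print(n,nm,len(q),c[i].round(),np.nanmean(q,0).round(4),np.nanmedian(q[:,2]).round(4),r)
        if nm=="coaster": print(cv2.minEnclosingCircle((q[:,:2]*1000).astype(np.float32)))
    m=ok&(Z>-.02)&(Z<.02)&(S<40)&(V>90); print("table z",np.nanmedian(Z[m]))
E
python3 m.py
```

```text
top button 33 [346. 257.] [ 0.4592 -0.2346  0.0653] 0.0659 ((460.044677734375, -235.0726318359375), (16.79404640197754, 17.583444595336914), 0.19354207813739777)
top mark 12 [223. 240.] [0.5166 0.1835 0.0111] 0.0102 ((516.8489990234375, 183.72756958007812), (14.576643943786621, 7.244329452514648), 6.125674724578857)
top lid 1275 [344. 246.] [ 0.4956 -0.2283  0.0606] 0.0605 ((500.30126953125, -227.3065185546875), (116.75904083251953, 188.84622192382812), 11.076167106628418)
top coaster 699 [218. 228.] [0.5567 0.2016 0.0105] 0.0106 ((555.3558959960938, 202.1876220703125), (107.13773345947266, 104.67512512207031), 71.07820892333984)
((556.7860107421875, 202.12869262695312), 54.65042495727539)
table z 0.000716067260244091
side button 80 [253. 286.] [ 0.456  -0.2361  0.0646] 0.0647 ((456.0666198730469, -235.04843139648438), (24.621387481689453, 22.108524322509766), 56.98162841796875)
side mark 7 [246. 191.] [0.5132 0.1847 0.0082] 0.0087 ((512.3283081054688, 183.98770141601562), (9.462493896484375, 4.933964252471924), 45.13566207885742)
side lid 2770 [271. 289.] [ 0.4929 -0.2433  0.0587] 0.0589 ((497.489013671875, -228.31253051757812), (120.34413146972656, 192.6167449951172), 11.092047691345215)
side coaster 627 [258. 187.] [0.5525 0.197  0.0084] 0.0084 ((553.0765380859375, 198.8505401611328), (108.56069946289062, 105.4893798828125), 52.29743576049805)
((553.4676513671875, 200.66697692871094), 57.06818389892578)
table z -0.0007593846210706134
```

```bash
cat >> h.py <<'E'
def down(a):
    c,s=np.cos(a),np.sin(a); return np.array([[s,0,c],[-c,0,s],[0,-1,0]])
def row(pos,a,base=None):
    s=readout.sense(); R=Ro.from_rotvec(s["eef_rot"]).as_matrix() if base is None else base[1]
    p=s["eef_pos"] if base is None else base[0]
    return np.r_[R.T@(np.array(pos)-p)/.03, Ro.from_matrix(R.T@down(a)).as_rotvec()].round(3)
E
python3 -c "
from h import *
print(row([.466,-.234,.2],np.radians(11.1)))"
```

```text
[-7.5610e+00  1.0270e+00  1.2958e+01 -0.0000e+00  7.0000e-02 -2.0000e-03]
```

```bash
python3 -m handwheel '[[[-7.56,1.03,12.96,0,0.07,0,1],[-7.56,1.03,12.96,0,0.07,0,1],[-7.56,1.03,12.96,0,0.07,0,1],[-7.56,1.03,12.96,0,0.07,0,1],[-7.56,1.03,12.96,0,0.07,0,1],[-7.56,1.03,12.96,0,0.07,0,1],[-7.56,1.03,12.96,0,0.07,0,1],[-7.56,1.03,12.96,0,0.07,0,1],[-7.56,1.03,12.96,0,0.07,0,1],[-7.56,1.03,12.96,0,0.07,0,1],[-7.56,1.03,12.96,0,0.07,0,1],[-7.56,1.03,12.96,0,0.07,0,1]]]'
python3 - <<'E'
from h import *
p,d,W,K,M=grab("wrist");save("w1",p)
h=cv2.cvtColor(p,cv2.COLOR_RGB2HSV).astype(int);H,S,V=h[...,0],h[...,1],h[...,2];Z=W[...,2]
m=((H<6)|(H>174))&(S>150)&(V>70)&(Z>.04)&(Z<.09);q=W[m];print(len(q),np.nanmean(q,0),np.nanmedian(q[:,2]), cv2.minAreaRect((q[:,:2]*1000).astype(np.float32)) if len(q) else 0)
m=(H>100)&(H<125)&(S>120)&(Z>.052)&(Z<.075);q=W[m];print(len(q),np.nanmedian(q[:,2]),cv2.minAreaRect((q[:,:2]*1000).astype(np.float32)))
s=readout.sense();print(s["time"],s["eef_pos"],s["contact_force"],down(0).shape,Ro.from_rotvec(s["eef_rot"]).as_matrix().round(3))
print(row([.466,-.234,.075],np.radians(11.1)))
E
```

```text
time: 1.6
eef_pos: [0.4655, -0.2358, 0.2005]
eef_rot: [-1.294, 1.067, -1.067]
contact_force: [0.7, -0.6, -0.7]
gripper_width: 0.001
568 [ 0.45612255 -0.23379586  0.06615589] 0.06620662403678368 ((455.8217468261719, -233.87136840820312), (22.494001388549805, 22.1988582611084), 85.83855438232422)
22960 0.06017795151666838 ((519.5399169921875, -287.521240234375), (146.49774169921875, 334.74169921875), 20.296266555786133)
1.65 [ 0.46564327 -0.23559088  0.20051206] [-0.21209318  0.41285307  0.06813025] (3, 3) [[ 0.191  0.     0.982]
 [-0.982 -0.     0.191]
 [ 0.    -1.     0.   ]]
[-5.000e-02  4.184e+00  2.200e-02 -0.000e+00 -2.000e-03  0.000e+00]
```

View pics/w1.png

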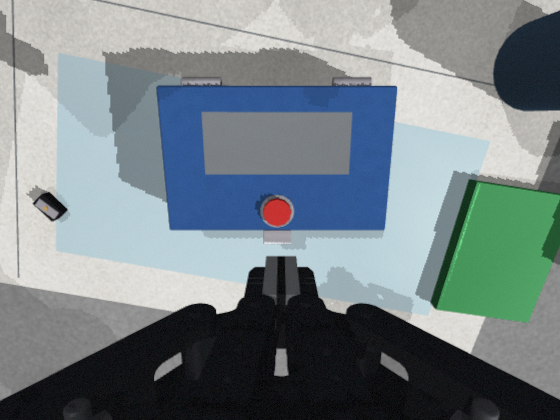

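The wrist view shows the button at (277,211), hinge lugs at the top, and the finger just in front of the lid. All three cameras put the button within about 3 mm of each other.

```bash
python3 -m handwheel '[[[0,2,0,0,0,0,1],[-0.08,3.5,-0.02,0,0,0,1],[-0.08,4.0,-0.02,0,0,0,1],[-0.08,4.3,-0.02,0,0,0,1],[-0.08,4.4,-0.02,0,0,0,1],[-0.08,4.45,-0.02,0,0,0,1],[-0.08,4.5,-0.02,0,0,0,1],[-0.08,4.55,-0.02,0,0,0,1],[-0.08,4.55,-0.02,0,0,0,1]]]'
```

```text
time: 2.78
eef_pos: [0.4659, -0.2331, 0.0647]
eef_rot: [-1.295, 1.063, -1.067]
contact_force: [0.8, 0.4, 2.3]
gripper_width: 0.004
```

```bash
python3 -m handwheel '[[[0,0.04,0,0,0,0,1],[0,0.07,0,0,0,0,1],[0,0.1,0,0,0,0,1],[0,0.1,0,0,0,0,1]]]'; python3 -c "
from h import *
s=readout.sense();print(s['eef_pos'],s['contact_force'],s['moment'])"
```

```text
time: 3.28
eef_pos: [0.4658, -0.2331, 0.0613]
eef_rot: [-1.294, 1.064, -1.067]
contact_force: [2.1, -1.1, 4.9]
gripper_width: 0.003
[ 0.4658079  -0.23306735  0.0613238 ] [ 2.05794522 -1.13421393  4.93277595] [-0.2349209  -0.26242036 -0.06288171]
```

```bash
python3 - <<'E'
import numpy as np
c0=None
for i,t in enumerate(np.arange(0,1.58,.05)):
    r=104-2*min(t,1); n=11.5+4*min(t/1.2,1)
    c=np.array([-r*np.cos(t)+n*np.sin(t), r*np.sin(t)+n*np.cos(t)])
    if c0 is None:c0=c
    d=(c-c0)/30; print(round(t,2),"y",round(-d[1],2),"z",round(d[0],2))
E
```

```text
0.0 y -0.0 z 0.0
0.05 y -0.18 z 0.03
0.1 y -0.35 z 0.06
0.15 y -0.53 z 0.11
0.2 y -0.7 z 0.16
0.25 y -0.87 z 0.23
0.3 y -1.03 z 0.3
0.35 y -1.19 z 0.38
0.4 y -1.35 z 0.46
0.45 y -1.5 z 0.56
0.5 y -1.65 z 0.66
0.55 y -1.79 z 0.77
0.6 y -1.92 z 0.89
0.65 y -2.05 z 1.02
0.7 y -2.17 z 1.15
0.75 y -2.29 z 1.28
0.8 y -2.39 z 1.43
0.85 y -2.49 z 1.58
0.9 y -2.59 z 1.73
0.95 y -2.67 z 1.88
1.0 y -2.74 z 2.05
1.05 y -2.81 z 2.21
1.1 y -2.88 z 2.37
1.15 y -2.93 z 2.54
1.2 y -2.97 z 2.72
1.25 y -3.01 z 2.88
1.3 y -3.03 z 3.06
1.35 y -3.05 z 3.23
1.4 y -3.06 z 3.4
1.45 y -3.05 z 3.57
1.5 y -3.04 z 3.74
1.55 y -3.03 z 3.91
```

Ease it first through 0.4 rad and check it is being followed.

```bash
python3 -m handwheel '[[[0,-0.09,0.01,0,0,0,1],[0,-0.18,0.03,0,0,0,1],[0,-0.35,0.06,0,0,0,1],[0,-0.53,0.11,0,0,0,1],[0,-0.7,0.16,0,0,0,1],[0,-0.87,0.23,0,0,0,1],[0,-1.03,0.3,0,0,0,1],[0,-1.19,0.38,0,0,0,1],[0,-1.35,0.46,0,0,0,1]]]'; python3 - <<'E'
from h import *
s=readout.sense();print(s['eef_pos'],s['contact_force'])
p,d,W,K,M=grab("side");h=cv2.cvtColor(p,cv2.COLOR_RGB2HSV).astype(int);H,S=h[...,0],h[...,1]
save("s2",cv2.resize(p[150:400,150:400],(600,600)))
m=(H>100)&(H<125)&(S>120)&(W[...,2]>.06)&(W[...,0]<.6);q=W[m];x=(q[:,0]-.557)*.981+(q[:,1]+.215)*.192
k=q[:,2]>.065;print(len(q),x.min(),q[:,2].max())
E
```

```text
time: 4.4
eef_pos: [0.4786, -0.2296, 0.1015]
eef_rot: [-1.294, 1.066, -1.065]
contact_force: [1.1, -0.7, 3.5]
gripper_width: -0.0
[ 0.47856811 -0.22962305  0.10152285] [ 1.07481885 -0.71521723  3.4582497 ]
1922 -0.11066997191670615 0.15015739655118665
```

View pics/s2.png

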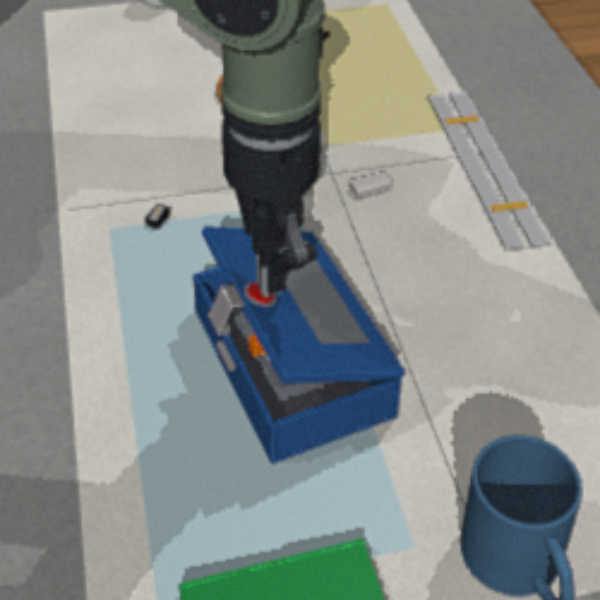

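The lid is held at about 0.4 rad with the fingertip on the button (crop 262,293). The orange sight shows at (258,345).

```bash
python3 -m handwheel '[[[0,-0.15,0.1,0,0,0,1],[0,-0.3,0.2,0,0,0,1],[0,-0.44,0.31,0,0,0,1],[0,-0.57,0.43,0,0,0,1],[0,-0.7,0.56,0,0,0,1],[0,-0.82,0.69,0,0,0,1],[0,-0.94,0.82,0,0,0,1],[0,-1.04,0.97,0,0,0,1],[0,-1.14,1.12,0,0,0,1],[0,-1.24,1.27,0,0,0,1],[0,-1.32,1.42,0,0,0,1]]]'; python3 - <<'E'
from h import *
s=readout.sense();print(s['eef_pos'],s['contact_force'])
p,d,W,K,M=grab("side")
save("s3",cv2.resize(p[150:400,150:400],(500,500)))
E
```

```text
time: 5.82
eef_pos: [0.5208, -0.2215, 0.1409]
eef_rot: [-1.294, 1.065, -1.065]
contact_force: [1.7, 1.3, 1.4]
gripper_width: 0.005
[ 0.52078068 -0.22147916  0.14094477] [1.73811866 1.29938324 1.35579708]
```

View pics/s3.png

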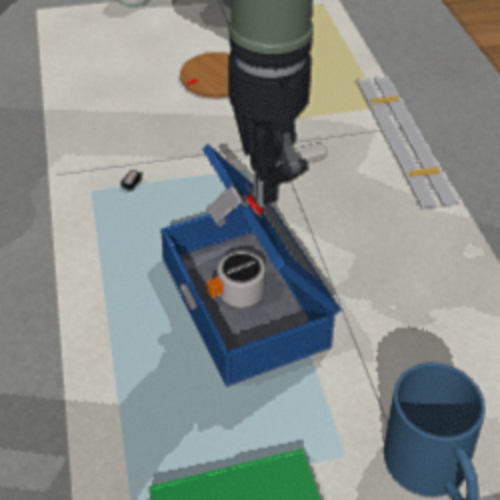

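The lid is at about 0.95 rad with the finger still on the button. The compass is visible at crop (240,275).

```bash
python3 -m handwheel '[[[0,-0.07,0.17,0,0,0,1],[0,-0.14,0.33,0,0,0,1],[0,-0.21,0.49,0,0,0,1],[0,-0.26,0.66,0,0,0,1],[0,-0.3,0.84,0,0,0,1],[0,-0.34,1.0,0,0,0,1],[0,-0.36,1.18,0,0,0,1],[0,-0.38,1.35,0,0,0,1],[0,-0.39,1.52,0,0,0,1],[0,-0.38,1.69,0,0,0,1],[0,-0.37,1.86,0,0,0,1],[0,-0.36,2.03,0,0,0,1],[0,-0.36,2.2,0,0,0,1],[0,-0.36,2.37,0,0,0,1],[0,-0.36,2.54,0,0,0,1],[0,-0.36,2.7,0,0,0,1],[0,-0.36,2.85,0,0,0,1],[0,-0.36,3.0,0,0,0,1],[0,-0.36,3.15,0,0,0,1],[0,-0.36,3.3,0,0,0,1]]]'; python3 - <<'E'
from h import *
s=readout.sense();print(s['eef_pos'],s['contact_force'])
p,d,W,K,M=grab("side")
save("s4",cv2.resize(p[150:400,150:400],(500,500)))
E
```

```text
time: 8.38
eef_pos: [0.6178, -0.2026, 0.1518]
eef_rot: [-1.295, 1.065, -1.065]
contact_force: [0.0, 0.4, 1.0]
gripper_width: 0.005
[ 0.61782178 -0.20257157  0.1517801 ] [0.04274891 0.38657545 0.9628921 ]
```

View pics/s4.png

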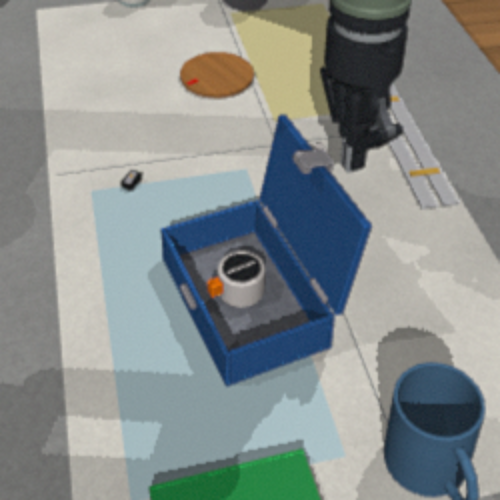

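The lid stands at its stop and the finger is clear behind it. The compass is at crop (240,275) with its sight at (216,287). I'll measure it and plan the lift over the lid.

```bash
cat > comp.py <<'E'
from h import *
def comp(n):
    p,d,W,K,M=grab(n);h=cv2.cvtColor(p,cv2.COLOR_RGB2HSV).astype(int);H,S,V=h[...,0],h[...,1],h[...,2]
    P=(W-np.array([.557,-.215,0]));X=P[...,0]*.981+P[...,1]*.192;Y=-P[...,0]*.192+P[...,1]*.981
    box=(X>-.115)&(X<-.012)&(abs(Y)<.088)&(W[...,2]<.06)
    top=box&(W[...,2]>.036); q=W[top]
    o=box&(H>5)&(H<20)&(S>170)&(W[...,2]>.018); qo=W[o&(W[...,2]>.034)]
    d_=top&~o; q2=W[d_]
    print(n,len(q2),cv2.minEnclosingCircle((q2[:,:2]*1000).astype(np.float32)),np.median(q2[:,2]),"sight",len(qo),qo.mean(0) if len(qo) else W[o].mean(0))
    return p
E
python3 - <<'E'
from comp import *
comp("side")
E
python3 -m handwheel '[[[0,-2,0,0,0,0,1],[0,-3.6,0,0,0,0,0],[0,-3.6,0,0,0,0,-1],[0,-3.6,-2,0,0,0,-1],[0,-3.6,-4,0,0,0,-1],[0,-3.6,-5.5,0,0,0,-1],[0,-3.6,-5.5,0,0,0,-1],[0,-3.6,-5.5,0,0,0,-1],[0,-3.6,-5.5,0,0,0,-1]]]'; python3 - <<'E'
from comp import *
save("w2",comp("wrist")); print(readout.sense()["eef_pos"],readout.sense()["time"])
comp("top")
E
```

```text
side 378 ((487.7117614746094, -181.13751220703125), 64.15303039550781) 0.04014897752204977 sight 16 [ 0.46608456 -0.22702439  0.0363368 ]
time: 9.6
eef_pos: [0.4567, -0.2342, 0.2596]
eef_rot: [-1.295, 1.064, -1.064]
contact_force: [-0.2, -0.6, -0.4]
gripper_width: 0.999
wrist 1918 ((491.0299987792969, -214.79067993164062), 31.645538330078125) 0.04138281388275017 sight 108 [ 0.46635694 -0.22248472  0.03563853]
[ 0.45665177 -0.23423088  0.25958976] 9.65
top 187 ((475.0709228515625, -191.84449768066406), 60.279788970947266) 0.042334969066162964 sight 5 [ 0.4693688  -0.22482866  0.03752511]
```

View pics/w2.png

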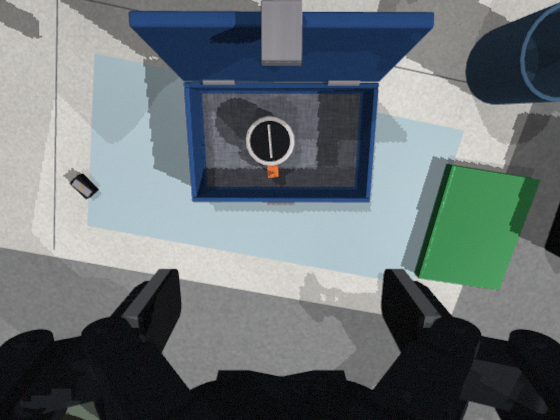

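Wide-open lid; the compass is at pixel (270,141) and its sight at (273,173), with free room on both sides for the fingers.

```bash
cat > fit.py <<'E'
from h import *
def fit(seed,zt,zo,p,K,M):
    def back(uv,z):
        r=M[:3,:3]@np.linalg.inv(K)@np.r_[uv,1]; return M[:3,3]+r*(z-M[2,3])/r[2]
    g=cv2.medianBlur(cv2.cvtColor(p,cv2.COLOR_RGB2GRAY),3); x,y,w=seed
    c=cv2.HoughCircles(g[y-w:y+w,x-w:x+w],cv2.HOUGH_GRADIENT,1.0,200,param1=120,param2=10,minRadius=w//3,maxRadius=int(w*.75))[0][0]
    uv=c[:2]+[x-w,y-w]
    h=cv2.cvtColor(p,cv2.COLOR_RGB2HSV).astype(int);o=(h[...,0]>3)&(h[...,0]<20)&(h[...,1]>170)&(h[...,2]>90)
    vv,uu=np.nonzero(o);k=(abs(uu-x)<w*1.7)&(abs(vv-y)<w*1.7);so=np.array([uu[k].mean(),vv[k].mean()])
    C=back(uv,zt);S=back(so,zo);d=C-S
    print("px",uv,c[2],so,"centre",C.round(4),"sight",S.round(4),"dist",np.hypot(*d[:2]).round(4),"yaw x deg",np.degrees(np.arctan2(d[1],d[0])).round(2))
    return C,np.arctan2(d[1],d[0])
E
python3 - <<'E'
from fit import *
p,d,W,K,M=grab("wrist")
C,a=fit((270,141,40),.041,.040,p,K,M)
print(row([C[0],C[1],.26],a),row([C[0],C[1],.011],a))
E
```

```text
px [270.5 140.5] 24.6 [272.61538462 170.88888889] centre [ 0.4979 -0.2148  0.041 ] sight [ 0.467  -0.2229  0.04  ] dist 0.032 yaw x deg 14.71
[-0.367 -0.014  1.482  0.    -0.062 -0.   ] [-0.365  8.286  1.482  0.    -0.062 -0.   ]
```

```bash
python3 -m handwheel '[[[-0.36,0,1.48,0,-0.06,0,-1],[-0.36,2,1.48,0,-0.06,0,-1],[-0.36,4,1.48,0,-0.06,0,-1],[-0.36,5.5,1.48,0,-0.06,0,-1],[-0.36,6.5,1.48,0,-0.06,0,-1],[-0.36,7.2,1.48,0,-0.06,0,-1],[-0.36,7.8,1.48,0,-0.06,0,-1],[-0.36,8.2,1.48,0,-0.06,0,-1],[-0.36,8.2,1.48,0,-0.06,0,-1],[-0.36,8.2,1.48,0,-0.06,0,-1]]]'; python3 - <<'E'
from h import *
print(row([.4979,-.2148,.013],np.radians(14.7)))
E
```

```text
time: 11.0
eef_pos: [0.4979, -0.2157, 0.0146]
eef_rot: [-1.318, 1.019, -1.022]
contact_force: [-0.2, 0.7, 0.3]
gripper_width: 1.001
[-0.028  0.052  0.007 -0.001 -0.003  0.001]
```

```bash
python3 -m handwheel '[[[-0.03,0.04,0,0,0,0,-0.3],[-0.03,0.04,0,0,0,0,0.3],[-0.03,0.04,0,0,0,0,1],[-0.03,0.04,0,0,0,0,1],[-0.03,0.04,0,0,0,0,1],[-0.03,0.04,0,0,0,0,1],[-0.03,0.04,0,0,0,0,1],[-0.03,0.04,0,0,0,0,1]]]' 35; python3 -m handwheel '[[[0,-0.5,0,0,0,0,1],[0,-1.5,0,0,0,0,1],[0,-3,0,0,0,0,1],[0,-4.5,0,0,0,0,1],[0,-5.5,0,0,0,0,1],[0,-5.5,0,0,0,0,1],[0,-5.5,0,0,0,0,1]]]'; python3 - <<'E'
from fit import *
p,d,W,K,M=grab("wrist");save("w3",p)
print(readout.sense()["eef_pos"],readout.sense()["contact_force"])
E
```

```text
time: 12.0
eef_pos: [0.4974, -0.2146, 0.0133]
eef_rot: [-1.318, 1.019, -1.021]
contact_force: [-0.4, 1.7, 5.7]
gripper_width: 0.599
time: 12.88
eef_pos: [0.4958, -0.2138, 0.1761]
eef_rot: [-1.319, 1.023, -1.018]
contact_force: [-0.3, 0.5, -2.0]
gripper_width: 0.596
[ 0.49547925 -0.21350145  0.17540066] [-0.06389921  0.30494939 -2.71216287]
```

View pics/w3.png

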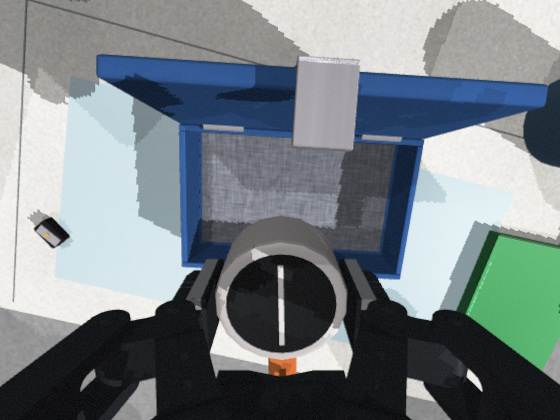

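The compass is held with its sight along the tool's -z (disc centre (281,303), sight (282,367)), and the lid is still open. Next I measure it in the hand and carry it towards the coaster.

```bash
python3 - <<'E'
from h import *
p,d,W,K,M=grab("wrist")
q=W[285:320,262:300].reshape(-1,3);zt=np.nanmedian(q[:,2]);s=readout.sense();R=Ro.from_rotvec(s["eef_rot"]).as_matrix()
print("top z-tcp z",zt-s["eef_pos"][2])
g=cv2.cvtColor(p,cv2.COLOR_RGB2GRAY);m=((g<60)).astype(np.uint8);m[:, :218]=0;m[:,346:]=0;m[:240]=0;m[358:]=0
# dark face edge: fit ellipse to dark region incl. white line
m=cv2.morphologyEx(m,cv2.MORPH_CLOSE,np.ones((9,9)));m=cv2.morphologyEx(m,cv2.MORPH_OPEN,np.ones((41,41)))
c=max(cv2.findContours(m,0,1)[0],key=cv2.contourArea);e=cv2.fitEllipse(c);print(e)
h=cv2.cvtColor(p,cv2.COLOR_RGB2HSV);o=(h[...,0]>3)&(h[...,0]<20)&(h[...,1]>170)&(h[...,2]>90);o[:340]=0;vv,uu=np.nonzero(o);print(uu.mean(),vv.mean())
for uv in (e[0],(uu.mean(),vv.mean())):
    r=M[:3,:3]@np.linalg.inv(K)@np.r_[uv,1];X=M[:3,3]+r*(zt-M[2,3])/r[2];print("tool coords",(R.T@(X-s["eef_pos"])).round(4))
print(row([.455,.158,.2],np.radians(23.4)))
E
```

```text
top z-tcp z 0.028510681363744045
((280.82965087890625, 302.9883728027344), (94.83599090576172, 104.16069793701172), 89.65292358398438)
282.2720207253886 366.36787564766837
tool coords [-0.0003 -0.0285  0.0015]
tool coords [ 0.0003 -0.0284 -0.0272]
[-1.2327e+01 -7.9200e-01  1.8010e+00  3.0000e-03 -1.5500e-01 -4.0000e-03]
```

```bash
python3 -m handwheel '[[[-1,-0.8,0.15,0,0,0,1],[-2.6,-0.8,0.4,0,-0.03,0,1],[-4.4,-0.8,0.65,0,-0.06,0,1],[-6.2,-0.8,0.9,0,-0.09,0,1],[-8,-0.8,1.2,0,-0.12,0,1],[-9.8,-0.8,1.45,0,-0.15,0,1],[-11.2,-0.8,1.65,0,-0.15,0,1],[-12,-0.8,1.75,0,-0.15,0,1],[-12.3,-0.8,1.8,0,-0.15,0,1],[-12.3,-0.8,1.8,0,-0.15,0,1],[-12.3,-0.8,1.8,0,-0.15,0,1],[-12.3,-0.8,1.8,0,-0.15,0,1]]]'; cat > co.py <<'E'
from h import *
p,d,W,K,M=grab("wrist");save("w4",p)
h=cv2.cvtColor(p,cv2.COLOR_RGB2HSV).astype(int);H,S,V=h[...,0],h[...,1],h[...,2];Z=W[...,2]
ok=(Z>.004)&(Z<.02)&(W[...,0]>.4)&(W[...,1]>.1)&(W[...,1]<.3)
k,l,st,c=cv2.connectedComponentsWithStats((ok&(S>80)).astype(np.uint8));i=1+np.argmax(st[1:,4]);q=W[l==i]
C,r=cv2.minEnclosingCircle((q[:,:2]*1000).astype(np.float32));print(len(q),C,r,np.median(q[:,2]),cv2.minAreaRect((q[:,:2]*1000).astype(np.float32)))
m=ok&((H<4)|(H>174))&(S>180)&(V>70);q=W[m];mk=np.mean(q[:,:2],0)*1000;print("mark",len(q),mk,np.nonzero(m)[1].mean(),np.nonzero(m)[0].mean());D=np.array(C)-mk;print(np.hypot(*D),np.degrees(np.arctan2(D[1],D[0])))
s=readout.sense();print(s["eef_pos"],s["time"])
E
python3 co.py
```

```text
time: 14.48
eef_pos: [0.4568, 0.1554, 0.2015]
eef_rot: [-1.373, 0.908, -0.908]
contact_force: [0.3, 0.8, -1.9]
gripper_width: 0.596
11892 (552.8077392578125, 203.58056640625) 54.688072204589844 0.01009862205618417 ((552.9961547851562, 203.46214294433594), (108.21044921875, 108.37799835205078), 23.0614070892334)
mark 142 [512.98499685 184.4624892 ] 276.1830985915493 122.38732394366197
44.174106542639244 25.644701857427407
[0.45676541 0.15553271 0.20157415] 14.525
```

View pics/w4.png

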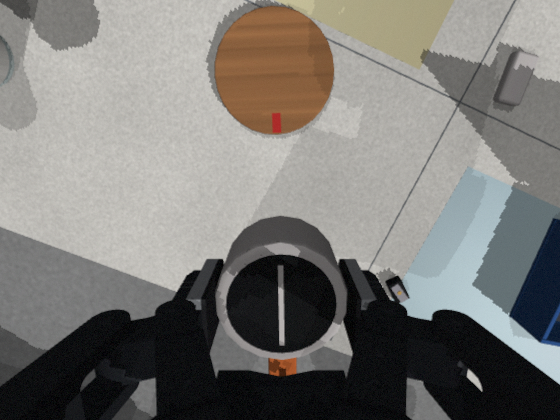

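The coaster is in view at (275,68) with its red mark at (276,122), and the compass is held straight. I'll work out the row.

```bash
python3 -c "
from h import *
print(row([.5521,.2019,.06],np.radians(24.2)),row([.5521,.2019,.018],np.radians(24.2)))"
```

```text
[-0.179  4.719  3.53   0.    -0.02   0.   ] [-0.179  6.119  3.53   0.    -0.02   0.   ]
```

```bash
python3 -m handwheel '[[[-0.18,0,1.2,0,-0.02,0,1],[-0.18,0,2.6,0,-0.02,0,1],[-0.18,1,3.53,0,-0.02,0,1],[-0.18,2.5,3.53,0,-0.02,0,1],[-0.18,4,3.53,0,-0.02,0,1],[-0.18,5,3.53,0,-0.02,0,1],[-0.18,5.5,3.53,0,-0.02,0,1],[-0.18,5.8,3.53,0,-0.02,0,1],[-0.18,5.8,3.53,0,-0.02,0,1],[-0.18,5.8,3.53,0,-0.02,0,1],[-0.18,5.8,3.53,0,-0.02,0,1]]]'; python3 -c "
from h import *
print(readout.sense()['contact_force'],row([.5521,.2019,.018],np.radians(24.2)))"
```

```text
time: 15.9
eef_pos: [0.5528, 0.2032, 0.0289]
eef_rot: [-1.379, 0.89, -0.893]
contact_force: [0.5, -0.2, -1.4]
gripper_width: 0.602
[ 0.46874138 -0.24312979 -1.4462644 ] [ 0.029  0.363 -0.04  -0.002  0.001  0.001]
```

```bash
python3 -m handwheel '[[[0.03,0.15,-0.04,0,0,0,1],[0.03,0.25,-0.04,0,0,0,1],[0.03,0.3,-0.04,0,0,0,1],[0.03,0.34,-0.04,0,0,0,1],[0.03,0.34,-0.04,0,0,0,1]]]'; python3 -c "
from h import *
s=readout.sense();print(s['contact_force'],s['eef_pos'])"
```

```text
time: 16.52
eef_pos: [0.5506, 0.2015, 0.0184]
eef_rot: [-1.382, 0.892, -0.891]
contact_force: [-4.4, -1.8, 6.4]
gripper_width: 0.595
[-4.43656076 -1.77141682  6.3583304 ] [0.55064467 0.20152599 0.01837562]
```

```bash
python3 -m handwheel '[[[0,-0.03,0.03,0,0,0,1],[0,-0.03,0.03,0,0,0,0],[0,-0.03,0.03,0,0,0,-1],[0,-0.03,0.03,0,0,0,-1],[0,-0.03,0.03,0,0,0,-1],[0,-0.03,0.03,0,0,0,-1],[0,-0.5,0.03,0,0,0,-1],[0,-1.5,0.03,0,0,0,-1],[0,-3,0.03,0,0,0,-1],[0,-5,0.03,0,0,0,-1],[0,-6.2,-1.5,0,0,0,-1],[0,-6.2,-3.5,0,0,0,-1],[0,-6.2,-3.5,0,0,0,-1],[0,-6.2,-3.5,0,0,0,-1],[0,-6.2,-3.5,0,0,0,-1]]]'; python3 - <<'E'
from fit import *
p,d,W,K,M=grab("wrist");save("w5",p);np.savez("w5.npz",p=p,K=K,M=M,W=W)
p,*_=grab("side");save("s5",cv2.resize(p[100:400,150:450],(600,600)))
s=readout.sense();print(s["time"],s["eef_pos"],s["contact_force"],s["gripper_width"])
E
```

```text
time: 18.4
eef_pos: [0.4571, 0.1588, 0.2044]
eef_rot: [-1.379, 0.89, -0.893]
contact_force: [0.6, -0.5, -0.7]
gripper_width: 0.999
18.5 [0.45672927 0.15878678 0.20382384] [ 0.44207908 -0.26539801  0.34216475] 0.9974894825709174
```

View pics/w5.png

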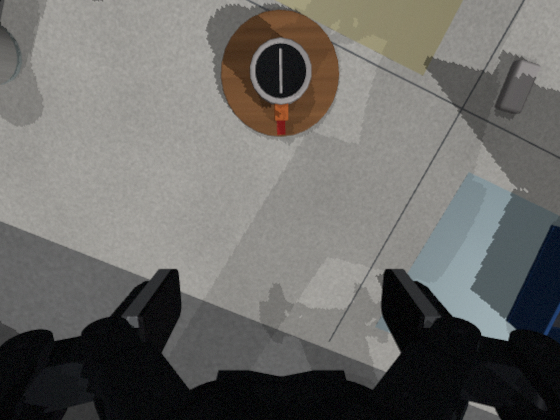

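View pics/s5.png

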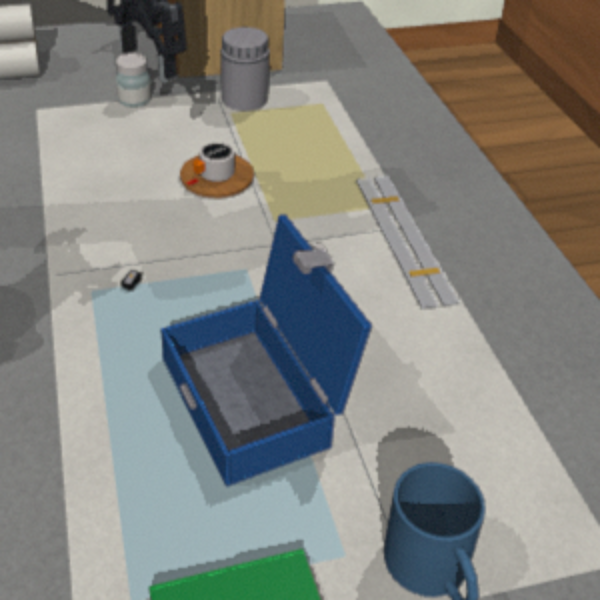

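The compass stands on the coaster at (280,70) with its sight at (281,112), in line with the mark at (281,128). The lid is open and nothing else has been disturbed. I'll check the centring numerically.

```bash
python3 - <<'E'
from fit import *
z=np.load("w5.npz");p,K,M,W=z["p"],z["K"],z["M"],z["W"]
C,a=fit((280,70,50),.046,.045,p,K,M)
h=cv2.cvtColor(p,cv2.COLOR_RGB2HSV).astype(int);H,S,V=h[...,0],h[...,1],h[...,2];Z=W[...,2]
ok=(Z>.004)&(Z<.018)&(W[...,0]>.4)&(W[...,1]>.1)&(W[...,1]<.3)&(S>80)
k,l,st,_=cv2.connectedComponentsWithStats(ok.astype(np.uint8));q=W[l==1+np.argmax(st[1:,4])]
c,r=cv2.minEnclosingCircle((q[:,:2]*1000).astype(np.float32));print("coaster",c,r)
m=ok&((H<4)|(H>174))&(S>180)&(V>70);mk=W[m][:,:2].mean(0)*1000;D=np.array(c)-mk;print(np.degrees(np.arctan2(D[1],D[0])),"offset mm",C[:2]*1000-c)
t=(W[...,2]>.040)&(W[...,2]<.055)&(np.hypot(W[...,0]-C[0],W[...,1]-C[1])<.04)&~((H>3)&(H<20)&(S>150));print("disc",cv2.minEnclosingCircle((W[t][:,:2]*1000).astype(np.float32)),np.median(W[t][:,2]))
E
```

```text
px [280.5  70.5] 30.8 [280.72384937 113.31799163] centre [0.5529 0.2027 0.046 ] sight [0.5222 0.1886 0.045 ] dist 0.0338 yaw x deg 24.61
coaster (552.5924682617188, 203.50059509277344) 54.58795928955078
25.436087901661725 offset mm [ 0.29638242 -0.79984041]
disc ((552.178466796875, 202.88475036621094), 25.85908317565918) 0.04643704307520208
```

Within 1 mm and 1°, with the arm clear. Handing in.

```bash
python3 -c "
from workcell import manip
print(manip.close_job())"
```

```text
the job is handed in; nothing more can be done
None
```

I pressed the button and eased the lid up and back with the closed fingertip at about 0.4 rad/s until it rested at its stop. Then I gripped the compass, carried it to the coaster, lowered it to contact, released it and backed the gripper away. The job was handed in at about 18.5 s.

- **Placement:** the last wrist image put the compass within 1 mm of the coaster's centre. The sight is about 1° off the direction of the red mark, and its top face is at 46 mm, so it is lying flat on the coaster.
- **Rest of the scene:** the last side view shows the lid still open. The other objects look undisturbed there, judged by eye only.
- **Robot:** the gripper is open and away from everything, reading almost no force.
- **Disagreements:** my camera estimates of the coaster's centre differed by up to 4 mm before placing. I used a value between them. The final centring check compares the compass and coaster within one image, so it does not depend on that choice.
- **Set-down force:** the sensor read about 8 N as the compass touched down, which is light and well under the limits.

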